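# Uncover and load the bisque disc dispenser

### The job

Make the spring disc dispenser by the banding wheel ready: first slide the plywood cover ring out from under the keeper plate and hang it over the post on the dispenser's side. Then load every terracotta disc on the bench, pressing each flat down against the spring follower and sliding it back under the keeper, fully home against the two tall rods; when all are in, turn the wing thumbscrew clockwise until it bottoms and back it off a quarter turn, so that the discs will slide out freely. Leave the other things on the bench where they are.

Things in the scene. Friction and masses are not known exactly. Their poses are not given: they have to be found in the camera images.
- dispenser: fixed disc dispenser; grey base plate 160 x 104 x 10 mm (x -54 to 106 mm) with an ear on its -y side; origin on the stack axis, on the bench top. x axis = loading direction: discs come in at the -x side and slide towards +x under the keeper; z up. Mouth open above, in front (-x) and at both sides (+-y). Pressing discs down takes 4 to 10 N. A column fills x = 50 to 86 mm below the keeper
- keeper_centre (a point): point on the stack axis at the height of the keeper's underside, 90 mm above the bench; axes as the dispenser's. A loaded disc is centred on this axis; the top disc's upper face bears up against the keeper, the others lie below it
- keeper_lip (a point): front edge of the aluminium keeper plate's lip, 16 mm from the stack axis in +x. The lip flares upward 30 degrees from x = 24 mm as a lead-in; from there to x = 90 mm the keeper is a flat plate 6 mm thick, 70 mm wide (y), underside 90 mm above the bench. A disc clear of the lip has its centre at x below -16 mm
- front_rod (a point): top of one of the four short rods of the cage, 71 mm above the bench, round-ended. The cage has six steel rods of 8 mm diameter on a circle of radius 38 mm round the stack axis: short ones at 105, 155, 205 and 255 degrees from +x; two tall ones at +-40 degrees, up to the keeper, are the stop for the discs (2 mm of play all round)
- cover: loose plywood cover ring, 64 mm outside diameter, 12 mm thick, with a finger hole of 24 mm diameter, about 50 g; origin at the centre of its underside, z along its axis. At the start it lies in the dispenser like a loaded disc: on the follower, pushed up against the keeper, its underside 78 mm above the bench
- post_foot (a point): foot of the cover's upright steel post, on the upper face of an ear of the base plate (10 mm above the bench), 105 mm from the stack axis in the dispenser's -y. Post 12 mm diameter, round-ended, its top 55 mm above the bench. The ear is a round of 76 mm diameter about the post, joined to the base plate by a neck 50 mm wide
- follower (a joint): travel of the black spring follower (round plate of 56 mm on a coil spring in the cage), m: 0 at the top, its upper face then 88 mm above the bench; grows downward to 0.058 at most; spring 4 N at 0 plus 90 N/m. One loaded disc (or the cover) leaves it at 0.010, each further disc takes it 12 mm lower
- thumbscrew (a joint): angle of the thumbscrew, rad: grows clockwise seen from above (tightening); it bottoms at 4.0, starts somewhere between 1.0 and 2.2; stays where it is left; friction about 0.06 N m
- thumbscrew_grip (a point): middle of the thumbscrew's upright steel wing, on its vertical axis, 66 mm from the stack axis in the dispenser's +x and 122 mm above the bench; the wing is 44 mm long along its own x axis, 10 mm thick along its own y axis (these axes turn with it), 22 mm high (110 to 132 mm above the bench); below it a round hub 22 mm wide
- disc0: loose unglazed terracotta disc, 64 mm diameter, 12 mm thick, about 70 g, lying flat, its slightly dished face up; origin at the centre of its underside, z along its axis. Two to four such discs are on the bench, all alike
- disc1: another such disc
- disc2: another such disc
- disc3: another such disc
- sample_tile: bystander: glass tile 54 x 54 x 10 mm
- tape_roll: bystander: roll of masking tape, 104 mm diameter, 25 mm high
- blue_marker: bystander: marker pen 135 mm long (along its y), 17 mm thick
- dropper: bystander: brown dropper bottle, 33 mm diameter, 102 mm tall
- wax_pot: bystander: round pot, 63 mm diameter, 34 mm high

How it is judged (in metres and radians):
On the way, in this order (a step that is already met when the one before it is completed fails the run):
1. the cover ring lies over its post, down on the ear (horizontal distance between cover and post_foot below 0.01 m and z of cover in the frame of post_foot below 0.008 m and angle between cover's own z axis and vertical below 0.15 rad), for 0.3 s.
2. every disc lies flat in the dispenser, under the keeper and home against the rods (horizontal distance between each of disc0, disc1, disc2, disc3 and keeper_centre below 0.006 m and angle between each of disc0, disc1, disc2, disc3's own z axis and vertical below 0.08 rad and z of disc0 in the frame of keeper_centre between -0.054 and -0.01 m and z of disc1 in the frame of keeper_centre between -0.054 and -0.01 m and z of disc2 in the frame of keeper_centre between -0.054 and -0.01 m and z of disc3 in the frame of keeper_centre between -0.054 and -0.01 m), for 0.3 s.
3. the thumbscrew is turned clockwise until it bottoms (value of joint thumbscrew above 3.9 rad), for 0.1 s.
At the end, for the whole second after the job is handed in: the cover ring lies flat over its post; every disc rests flat (within 0.08 rad) in the dispenser below the keeper, centred on the stack axis within 6 mm; the thumbscrew stands a quarter turn (1.57 +- 0.40 rad) back from its stop (all of step 1 and all of step 2 and value of joint thumbscrew between 2.03 and 2.83 rad and linear speed of each of disc0, disc1, disc2, disc3 below 0.02 m/s); the robot touches nothing.
It fails at once if another thing on the bench is moved by more than 4 cm (distance of any of sample_tile, tape_roll, blue_marker, dropper, wax_pot from where it was at the start of the episode above 0.04 m).
Of disc0, disc1, disc2, disc3 only 2 to 4 are there at a start; the rules pass over those that are not, and their reading is None.
At some moment in a run one of disc0, disc1, disc2, disc3 may be knocked a few centimetres aside while the robot is not near it.
Once in a run the grip may slacken for a moment while it holds something.
It also fails if it takes over 210 s, if anything falls off the work surface, if the arm or the gripper's body presses on something with over 40 N, if the wrist force passes 120 N, or if a joint passes its speed limit or range.

### The arm

A 6-joint arm with a two-finger parallel gripper is mounted at the origin on a cart in front of the work surface, level with it; the furniture and walls round the work are solid. World frame = base frame: x ahead of the robot, y to its left, z up, the work surface at z = 0. Lengths are in m, angles in degrees, forces in N, time in s.
With the tool pointing down it reaches from about 0.35 to 0.95 m from the base axis. Payload 17.4 kg.
Tool frame: the origin (TCP) lies at the very end of the fingers, on their centre line; the grasp point (between the pads) lies 19 mm behind it; z points along the fingers, y is the line along which they close (so a half turn about z gives the same grasp; the last joint's range is limited). The gripper opens to 93 mm and grips with 3 to 60 N. Pads are 15 mm wide; open, the fingers measure 128 mm over their backs; the gripper's body (75 mm by 188 mm) begins 65 mm behind the grasp point.
Start: joints at [72.319, 6.646, 82.598, -0, 90.757, -2.166], TCP at [0.181, 0.65, 0.219] pointing down, gripper open.
Joint ranges: [-162.19, 162.19], [-47.58, 125.68], [4.15, 143.07], [-65.23, 245.23], [0.69, 171.88], [-170.13, 170.13]. Speed limits (degrees/s): [108.29, 108.29, 127.2, 180, 180, 180].

### API

Orientations are given as a 3x3 rotation matrix whose columns are the frame's x, y, z axes.
In Python, from bench import * gives the robot as it stands.
- The arm moves only by the tool servo_tool, never from a script. Its arguments are lists of equal length, an entry for each row: "travel": the shift along the world's x, y, z in mm, a list of three; "rotation": the turn, a rotation vector about the world's x, y, z in rad, a list of three. In form: {"travel": [[dx, dy, dz], ...], "rotation": [[rx, ry, rz], ...]}. A call has 1 to 20 rows; each row is the pose to reach, as a shift and turn from the pose commanded when the call began; what a row does not reach only later rows make up. A row lasts 1/10 s, in which the tool goes at most 50 mm and 8.59 degrees, less where a joint would pass 70% of its speed; a pose out of reach is approached as far as the arm can. A call with a gripper value outside its range is refused whole. "gripper" is the opening, from 0 (shut) to 1 (fully open), set as the call begins (left out, the last holds). The fingers move at their own pace and stop on an object; the grip force is fixed at half the most. Time passes only in rows, so rows that repeat a pose let the fingers close. It gives the time, the measured TCP pose, the force, the opening and the grip force at its end, in the units of the state.
- get_state(): the state, without advancing time (a new reading comes with each control period).
- get_image(name): name is "scene" or "top" or "wrist"; returns a dict with "color" (420x560x3 uint8, red, green, blue), "fx", "fy", "cx", "cy" (pixels), "dist_coeffs" ([k1, k2, p1, p2, k3] as OpenCV has them; the pictures are not rectified), "eye" and "rotation" of the camera in the world; the wrist camera has in their place "T_tool_cam" (4x4, takes a point from camera to tool coordinates, whose origin is the TCP and whose axes are the flange's). Camera axes: x right, y down, z forward; pixel columns grow to the right and rows downward; lengths in m; the calibration is good to about 2 mm. A picture is of the moment at which its call begins: read the wrist's pose just before it. There is no depth.
- close_job(): hands the job in; it is judged then, once.
The state is a dict: "clock": time; "joints": joint angles; "joint_vel": joint speeds; "effort": joint torques, N m; "position": TCP position; "tool_rot": TCP orientation; "force": force on the tool from outside, world axes, zero at the start; "moment": the same for the moment, N m; "gripper_width": finger opening in m; "grasp_force": force on a finger pad.
Only numpy, scipy, OpenCV 4.12 (cv2) and the standard library are available. Lean on these libraries where they do the work, as an engineer would, in place of code of your own. Each camera call takes 0.05 s, during which the arm holds its last target. There are 200 camera calls.

## Working session

There is one attempt and no reset: what is moved stays moved. The work goes in short steps, Python scripts to look and compute and a tool call to move; the robot and the scene stay as the last step left them, time stands still between calls to the robot, and variables do not carry over. Pictures are saved under pics/ and viewed, at most 14 in all, crops included, and the job is handed in when it is done.

Besides the shell and the picture viewer there is one more tool, called by a JSON object that holds its "op" and its "data", one argument or row to a line. servo_tool: Moves the arm, as the interface text tells. Its arguments: {"type":"object","properties":{"travel":{"type":"array"},"rotation":{"type":"array"},"gripper":{"type":"number"}},"required":["travel","rotation"]}

```bash
ls; mkdir -p pics
cat > h.py <<'E'
from bench import *
import numpy as np, cv2
def snap(n,f):
    s=get_state(); im=get_image(n); 
    cv2.imwrite(f'pics/{f}.png',cv2.cvtColor(im['color'],cv2.COLOR_RGB2BGR))
    if n=='wrist':
        T=np.eye(4);T[:3,:3]=np.array(s['tool_rot']);T[:3,3]=s['position']
        C=T@np.array(im['T_tool_cam']); im['eye']=C[:3,3]; im['rotation']=C[:3,:3]
    np.savez(f'pics/{f}.npz',**{k:np.array(im[k]) for k in ('fx','fy','cx','cy','dist_coeffs','eye','rotation')})
    return s,im
def cam(f):
    d=np.load(f'pics/{f}.npz'); K=np.array([[d['fx'],0,d['cx']],[0,d['fy'],d['cy']],[0,0,1.]])
    return K,d['dist_coeffs'].astype(float),d['eye'].astype(float),d['rotation'].astype(float)
def px2w(f,uv,z):
    K,D,e,R=cam(f); p=cv2.undistortPoints(np.array(uv,float).reshape(-1,1,2),K,D).reshape(-1,2)
    r=np.c_[p,np.ones(len(p))]@R.T; t=(np.array(z)-e[2])/r[:,2]
    return e+r*t[:,None] if np.ndim(t) else e+r*t
def w2px(f,P):
    K,D,e,R=cam(f); rv=cv2.Rodrigues(R.T)[0]
    return cv2.projectPoints(np.array(P,float).reshape(-1,1,3),rv,-R.T@e,K,D)[0].reshape(-1,2)
E
python3 - <<'E'
from h import *
s,_=snap('top','top0'); snap('scene','scene0')
print(s)
for f in('top0','scene0'): print(cam(f))
a=cv2.imread('pics/top0.png'); cv2.imwrite('pics/top0b.png',cv2.resize(a,(800,600)))
E
```

```text
pics
{'clock': 0.0, 'joints': array([ 7.23187646e+01,  6.67277408e+00,  8.26363721e+01, -9.70333643e-04,
        9.07558204e+01, -2.16560939e+00]), 'joint_vel': array([-2.61052585e-05,  5.58710304e-03,  1.70779198e-02, -9.60283517e-04,
        1.71731892e-01, -1.93009215e-02]), 'effort': array([-1.38367541e-03, -7.21269178e+01, -6.22610307e+01,  7.79366889e-02,
        2.38274806e-02, -3.07547737e-05]), 'position': array([0.18051165, 0.65019972, 0.21791429]), 'tool_rot': array([[-9.63557473e-01,  2.67501192e-01, -3.28249044e-04],
       [ 2.67501392e-01,  9.63556862e-01, -1.08545963e-03],
       [ 2.59248739e-05, -1.13370981e-03, -9.99999357e-01]]), 'force': array([ 0.26778728,  0.35050212, -0.06514798]), 'moment': array([-0.01662883,  0.01202855,  0.05299355]), 'grasp_force': 0.0, 'gripper_width': 0.09274469491045889}
(array([[457.35917698,   0.        , 270.62538834],
       [  0.        , 457.35917698, 210.36923256],
       [  0.        ,   0.        ,   1.        ]]), array([-0.05763823,  0.        ,  0.        ,  0.        ,  0.        ]), array([0.47419707, 0.02426772, 1.38657077]), array([[ 0.01998506, -0.99716455,  0.07254964],
       [-0.99975555, -0.02061786, -0.00798374],
       [ 0.00945692, -0.07237235, -0.99733285]]))
(array([[490.4134137 ,   0.        , 278.49889136],
       [  0.        , 490.4134137 , 205.69029874],
       [  0.        ,   0.        ,   1.        ]]), array([0.02787502, 0.        , 0.        , 0.        , 0.        ]), array([-0.08327521, -1.31713315,  0.78374159]), array([[ 0.89413131, -0.18911202,  0.40591359],
       [-0.44780224, -0.37449429,  0.81192806],
       [-0.00153303, -0.90773932, -0.41953186]]))
```

View pics/top0b.png

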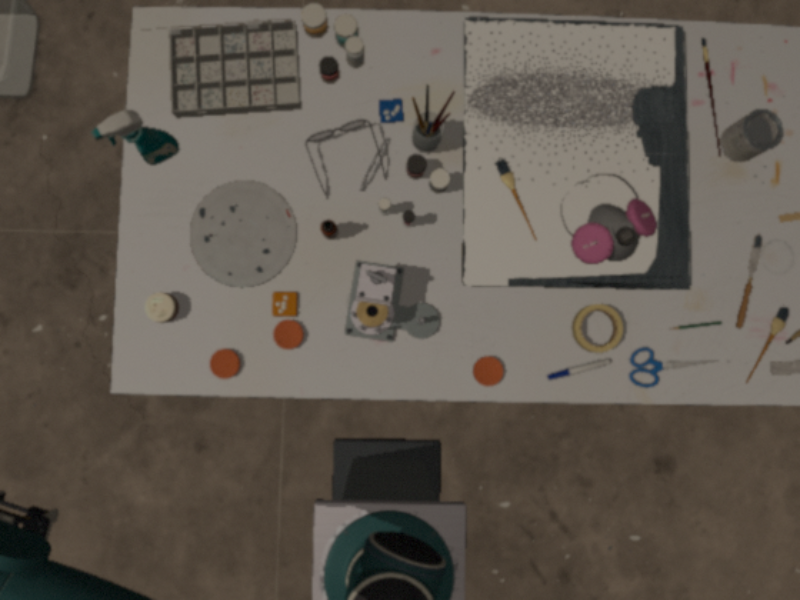

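View pics/scene0.png

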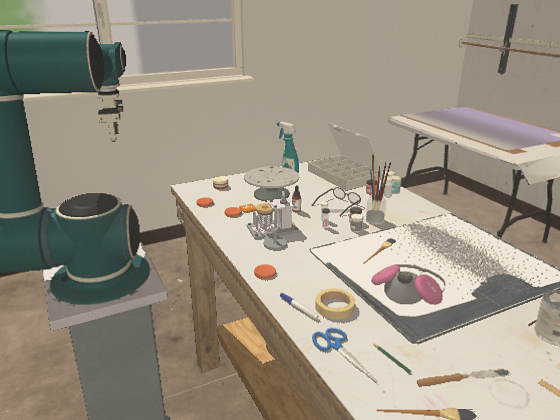

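The top view shows three terracotta discs at (226,363), (289,334) and (489,370) on the 800-wide picture. The dispenser is at about (373,302), with its ear and post at (423,320). The tile is beside the middle disc.

Run:
```python
from h import *
uv=np.array([[226,363],[289,334],[489,370],[285,303],[599,328],[580,370],[329,229],[160,307]])*.7
print(px2w('top0',uv,0.012).round(3))
print(px2w('top0',np.array([[423,320]])*.7,0.01).round(3), px2w('top0',np.array([[372,313]])*.7,0.09).round(3))
print(px2w('top0',np.array([[357,262],[402,265],[394,340],[347,335]])*.7,0.01).round(3))
a=cv2.imread('pics/top0.png')[165:255,225:325]; cv2.imwrite('pics/c1.png',cv2.resize(a,(660,594),interpolation=cv2.INTER_CUBIC))
```

```text
[[ 0.436  0.348  0.012]
 [ 0.499  0.217  0.012]
 [ 0.432 -0.205  0.012]
 [ 0.565  0.227  0.012]
 [ 0.525 -0.439  0.012]
 [ 0.436 -0.398  0.012]
 [ 0.724  0.139  0.012]
 [ 0.551  0.492  0.012]]
[[ 0.535 -0.064  0.01 ]] [[0.543 0.042 0.09 ]]
[[ 0.655  0.078  0.01 ]
 [ 0.651 -0.018  0.01 ]
 [ 0.491 -0.004  0.01 ]
 [ 0.5    0.095  0.01 ]]
```

View pics/c1.png

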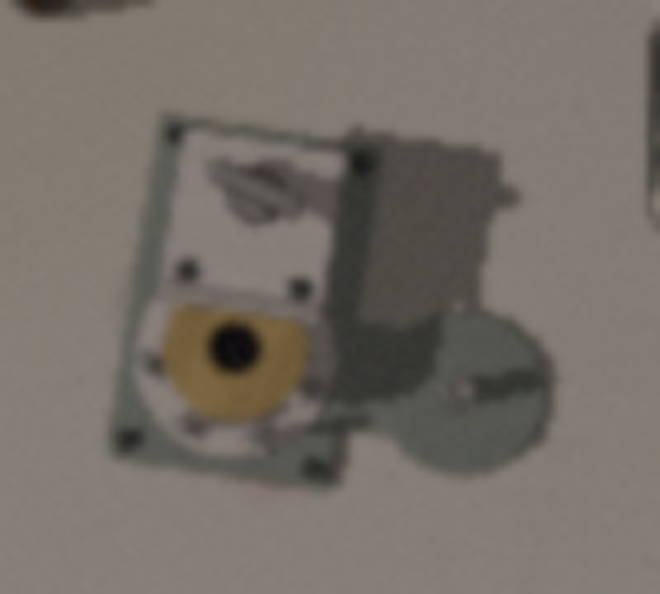

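{"op": "servo_tool", "data": {
  "travel": [
    [20,-44,10],
    [40,-88,20],
    [60,-132,30],
    [80,-176,40],
    [100,-220,50],
    [120,-264,60],
    [140,-308,70],
    [160,-352,80],
    [180,-396,90],
    [200,-440,100],
    [220,-484,110],
    [240,-528,120],
    [260,-572,130],
    [270,-600,130],
    [280,-610,130],
    [280,-610,130],
    [280,-610,130],
    [280,-610,130]
  ],
  "rotation": [
    [0,0,0.01],
    [0,0,0.02],
    [0,0,0.03],
    [0,0,0.04],
    [0,0,0.05],
    [0,0,0.06],
    [0,0,0.07],
    [0,0,0.08],
    [0,0,0.09],
    [0,0,0.1],
    [0,0,0.11],
    [0,0,0.12],
    [0,0,0.13],
    [0,0,0.14],
    [0,0,0.15],
    [0,0,0.15],
    [0,0,0.15],
    [0,0,0.15]
  ],
  "gripper": 1
}}

```text
clock: 1.9
position: [0.4602, 0.0411, 0.3486]
tool_rot: [[-0.993, 0.12, -0.0], [0.12, 0.993, 0.0], [0.0, 0.0, -1.0]]
force: [-0.8, -0.0, -0.4]
gripper_width: 0.0929
grasp_force: 0.0
```

Run:
```python
from h import *
s,im=snap('wrist','w1'); print(im['T_tool_cam'].round(3), s['joints'].round(1), s['position'])
```

```text
[[ 0.001 -0.959 -0.283  0.077]
 [ 1.     0.001 -0.     0.   ]
 [ 0.    -0.283  0.959 -0.166]
 [ 0.     0.     0.     1.   ]] [  1.9 -20.2  95.2   0.  105.  -81.2] [0.46018994 0.04111986 0.34860284]
```

View pics/w1.png

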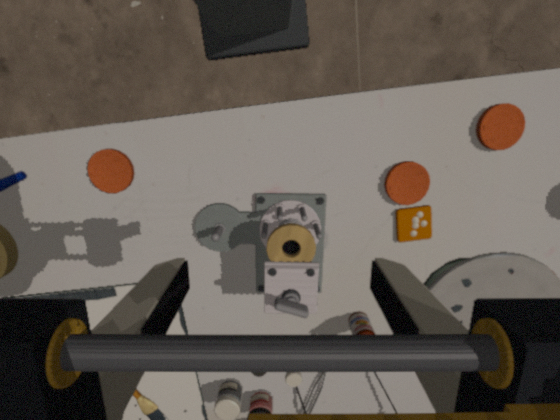

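The wrist view shows the dispenser at about (290,245) and the cover hole at (291,246). The discs are at (110,170), (407,183) and (501,127), and the ear is at (218,230). I'll enlarge the dispenser.

Run:
```python
from h import *
a=cv2.imread('pics/w1.png')[180:330,185:345]; cv2.imwrite('pics/c2.png',cv2.resize(a,(640,600),interpolation=cv2.INTER_CUBIC))
g=cv2.imread('pics/w1.png'); h=cv2.cvtColor(g,cv2.COLOR_BGR2HSV)
m=cv2.inRange(h,(0,130,80),(10,255,255)); n,l,st,c=cv2.connectedComponentsWithStats(m)
for i in range(1,n):
  if st[i,4]>300: print(st[i],c[i],px2w('w1',[c[i]],0.01).round(4))
```

```text
[ 480  104   45   46 1269] [501.63120567 126.25137904] [[0.4361 0.3547 0.01  ]]
[  88  149   46   44 1222] [110.01718494 170.38461538] [[ 0.4318 -0.1993  0.01  ]]
[ 386  162   44   43 1131] [407.20601238 182.61184792] [[0.5003 0.2222 0.01  ]]
```

View pics/c2.png

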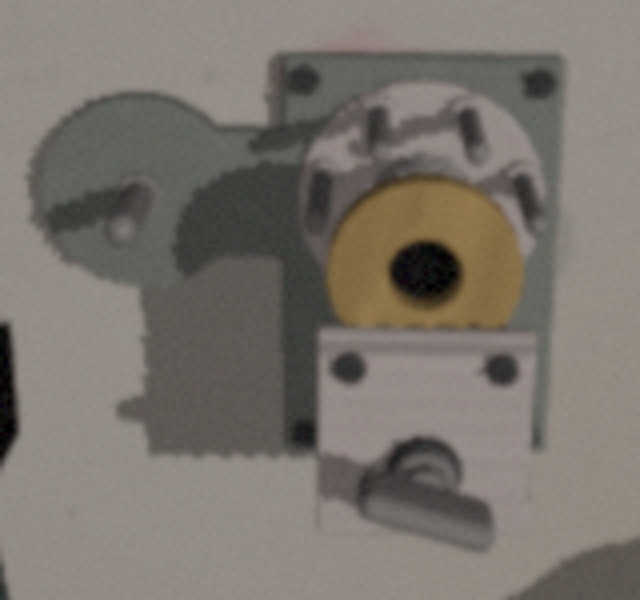

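Run:
```python
from h import *
f=lambda p,z: px2w('w1',np.array(p)/4+[185,180],z)[:,:2]
print('cover',f([[426,272]],.09).round(4))
print('post top',f([[123,230]],.055).round(4),'foot',f([[137,188]],.01).round(4),'ear',f([[131,187]],.01).round(4))
B=f([[275,57],[565,58],[546,450],[284,450]],.01);print('base',B.round(4))
Kp=f([[319,340],[536,342],[530,532],[318,527]],.096);print('keeper',Kp.round(4))
W=f([[370,482],[490,520]],.132);print('wing top',W.round(4)); d=W[1]-W[0];print(np.degrees(np.arctan2(d[1],d[0])),W.mean(0))
for Q in (B,Kp):
  for i,j in((0,3),(1,2),(1,0),(2,3)):
    d=Q[j]-Q[i];print(i,j,np.degrees(np.arctan2(d[1],d[0])).round(2),np.linalg.norm(d).round(4))
```

```text
cover [[0.5493 0.0463]]
post top [[ 0.5353 -0.0556]] foot [[ 0.5344 -0.0579]] ear [[ 0.5337 -0.0601]]
base [[ 4.910e-01  2.000e-04]
 [ 5.039e-01  1.047e-01]
 [ 6.609e-01  8.430e-02]
 [ 6.486e-01 -1.840e-02]]
keeper [[0.566  0.0098]
 [0.575  0.0787]
 [0.6434 0.0707]
 [0.6331 0.0007]]
wing top [[0.5983 0.0225]
 [0.6155 0.0572]]
63.59572465284116 [0.60689331 0.0398797 ]
0 3 -6.72 0.1586
1 2 -7.39 0.1583
1 0 -97.03 0.1053
2 3 -96.84 0.1035
0 3 -7.79 0.0677
1 2 -6.64 0.0689
1 0 -97.41 0.0694
2 3 -98.38 0.0708
```

{"op": "servo_tool", "data": {
  "travel": [
    [30,2,-30],
    [60,3,-70],
    [90,5,-110],
    [90,5,-150],
    [90,5,-190],
    [90,5,-220],
    [90,5,-240],
    [90,5,-255],
    [90,5,-265],
    [90,5,-273],
    [90,5,-273],
    [90,5,-273]
  ],
  "rotation": [
    [0,0,0],
    [0,0,0],
    [0,0,0],
    [0,0,0],
    [0,0,0],
    [0,0,0],
    [0,0,0],
    [0,0,0],
    [0,0,0],
    [0,0,0],
    [0,0,0],
    [0,0,0]
  ]
}}

```text
clock: 3.15
position: [0.5509, 0.0455, 0.0764]
tool_rot: [[-0.993, 0.12, 0.001], [0.12, 0.993, 0.0], [-0.001, 0.0, -1.0]]
force: [1.3, -0.5, -0.3]
gripper_width: 0.0928
grasp_force: 0.0
```

{"op": "servo_tool", "data": {
  "travel": [
    [0,0,0],
    [0,0,0],
    [0,0,0],
    [0,0,0],
    [0,0,0],
    [0,0,0],
    [0,0,0],
    [0,0,0],
    [0,0,0],
    [0,0,0],
    [0,0,0],
    [0,0,0]
  ],
  "rotation": [
    [0,0,0],
    [0,0,0],
    [0,0,0],
    [0,0,0],
    [0,0,0],
    [0,0,0],
    [0,0,0],
    [0,0,0],
    [0,0,0],
    [0,0,0],
    [0,0,0],
    [0,0,0]
  ],
  "gripper": 0.5
}}

```text
clock: 4.35
position: [0.5506, 0.0453, 0.0757]
tool_rot: [[-0.993, 0.121, 0.0], [0.121, 0.993, -0.0], [-0.0, -0.0, -1.0]]
force: [-0.6, -2.4, 2.9]
gripper_width: 0.0638
grasp_force: 30.0
```

{"op": "servo_tool", "data": {
  "travel": [
    [-5,0.6,0],
    [-10,1.2,0],
    [-15,1.9,0],
    [-20,2.5,0],
    [-25,3.1,0],
    [-30,3.7,0],
    [-35,4.4,0],
    [-42,5.2,0],
    [-50,6.2,0],
    [-58,7.2,0],
    [-66,8.2,0],
    [-74,9.2,0],
    [-74,9.2,15],
    [-74,9.2,40],
    [-74,9.2,70],
    [-74,9.2,75],
    [-74,9.2,75]
  ],
  "rotation": [
    [0,0,0],
    [0,0,0],
    [0,0,0],
    [0,0,0],
    [0,0,0],
    [0,0,0],
    [0,0,0],
    [0,0,0],
    [0,0,0],
    [0,0,0],
    [0,0,0],
    [0,0,0],
    [0,0,0],
    [0,0,0],
    [0,0,0],
    [0,0,0],
    [0,0,0]
  ]
}}

```text
clock: 6.05
position: [0.477, 0.0546, 0.1521]
tool_rot: [[-0.993, 0.12, 0.002], [0.12, 0.993, 0.0], [-0.002, 0.0, -1.0]]
force: [0.2, 0.8, -1.6]
gripper_width: 0.064
grasp_force: 30.0
```

Run:
```python
from h import *
s,im=snap('wrist','w2'); print(s['joints'].round(1), s['position'],s['gripper_width'],s['grasp_force'],s['force'])
```

```text
[  3.5 -17.  110.9  -0.   86.  -79.6] [0.47704684 0.05464043 0.15211133] 0.06404065886626084 29.999922537244856 [ 0.16656878  0.81452501 -1.64703411]
```

View pics/w2.png

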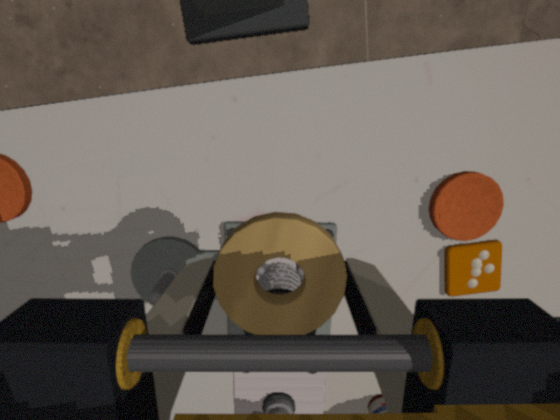

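The cover is in the grip, seen whole, with its hole centre at about (280,275). Next I compute its offset in the tool frame.

Run:
```python
from h import *
s=get_state();P=px2w('w2',[[280,274],[347,275],[214,275],[280,212],[280,336]],.1666);print(P.round(4));R=np.array(s['tool_rot']);print(((P-s['position'])@R).round(4))
```

```text
[[0.4719 0.0558 0.1666]
 [0.4762 0.0868 0.1666]
 [0.4688 0.0251 0.1666]
 [0.4421 0.0594 0.1666]
 [0.5053 0.0518 0.1666]]
[[ 0.0048  0.0006 -0.0158]
 [ 0.0043  0.0319 -0.0158]
 [ 0.0042 -0.0302 -0.0158]
 [ 0.0348  0.0006 -0.0158]
 [-0.0288  0.0007 -0.0158]]
```

{"op": "servo_tool", "data": {
  "travel": [
    [5,-10,0],
    [10,-20,0],
    [15,-30,0],
    [20,-40,0],
    [25,-50,0],
    [30,-60,0],
    [35,-70,0],
    [40,-80,0],
    [45,-90,0],
    [50,-100,0],
    [54,-108,0],
    [57.6,-116,0],
    [57.6,-116,0],
    [57.6,-116,-20],
    [57.6,-116,-40],
    [57.6,-116,-60],
    [57.6,-116,-70],
    [57.6,-116,-70]
  ],
  "rotation": [
    [0,0,-0.14],
    [0,0,-0.28],
    [0,0,-0.42],
    [0,0,-0.56],
    [0,0,-0.7],
    [0,0,-0.84],
    [0,0,-0.98],
    [0,0,-1.12],
    [0,0,-1.26],
    [0,0,-1.4],
    [0,0,-1.5],
    [0,0,-1.571],
    [0,0,-1.571],
    [0,0,-1.571],
    [0,0,-1.571],
    [0,0,-1.571],
    [0,0,-1.571],
    [0,0,-1.571]
  ]
}}

```text
clock: 7.9
position: [0.5332, -0.061, 0.079]
tool_rot: [[0.119, 0.993, -0.003], [0.993, -0.119, 0.001], [0.0, -0.003, -1.0]]
force: [0.4, -0.1, 0.2]
gripper_width: 0.0639
grasp_force: 30.0
```

Run:
```python
from h import *
s,im=snap('wrist','w3'); print(s['joints'].round(1), s['position'],s['gripper_width'],s['grasp_force'],s['force'])
a=cv2.imread('pics/w3.png')[180:360,180:380]; cv2.imwrite('pics/c3.png',cv2.resize(a,(600,540),interpolation=cv2.INTER_CUBIC))
```

```text
[ -9.3  -6.4 108.8   0.   77.7  -2.4] [ 0.53321207 -0.06099602  0.0789554 ] 0.06394371504060635 29.999971613287926 [ 0.44764429 -0.10421426  0.16699087]
```

View pics/c3.png

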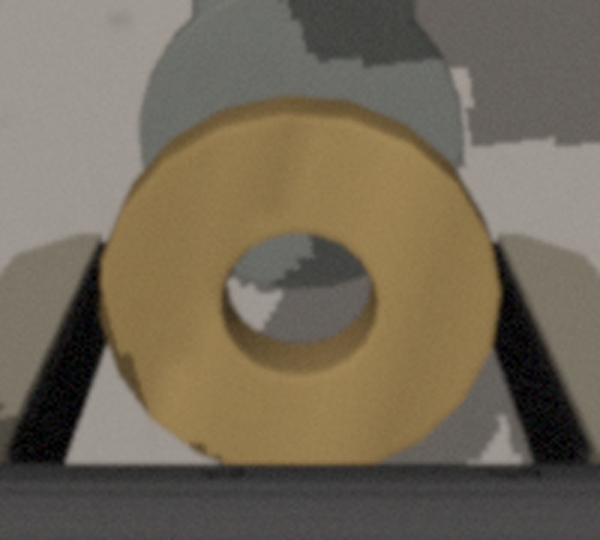

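The cover hangs flat. The ear's left and right edges (crop x 140 and 463) are centred on the hole (crop x 300). The ear's far edge, seen through the hole, puts the post within about 2 mm of the hole centre, so I'll lower gently.

{"op": "servo_tool", "data": {
  "travel": [
    [0.5,1,-5],
    [0.5,1,-12],
    [0.5,1,-18],
    [0.5,1,-24],
    [0.5,1,-30],
    [0.5,1,-36],
    [0.5,1,-42],
    [0.5,1,-42],
    [0.5,1,-42]
  ],
  "rotation": [
    [0,0,0],
    [0,0,0],
    [0,0,0],
    [0,0,0],
    [0,0,0],
    [0,0,0],
    [0,0,0],
    [0,0,0],
    [0,0,0]
  ]
}}

```text
clock: 8.85
position: [0.5347, -0.0604, 0.0386]
tool_rot: [[0.121, 0.993, -0.0], [0.993, -0.121, 0.0], [-0.0, -0.0, -1.0]]
force: [-0.2, 0.3, 0.2]
gripper_width: 0.0634
grasp_force: 30.0
```

{"op": "servo_tool", "data": {
  "travel": [
    [0,0,-6],
    [0,0,-12],
    [0,0,-18],
    [0,0,-23],
    [0,0,-26],
    [0,0,-26],
    [0,0,-26]
  ],
  "rotation": [
    [0,0,0],
    [0,0,0],
    [0,0,0],
    [0,0,0],
    [0,0,0],
    [0,0,0],
    [0,0,0]
  ]
}}

```text
clock: 9.55
position: [0.5347, -0.0604, 0.0127]
tool_rot: [[0.121, 0.993, 0.0], [0.993, -0.121, -0.0], [-0.0, 0.0, -1.0]]
force: [-0.0, -0.3, -0.9]
gripper_width: 0.064
grasp_force: 30.0
```

{"op": "servo_tool", "data": {
  "travel": [
    [0,0,0],
    [0,0,0],
    [0,0,0],
    [0,0,0],
    [0,0,0],
    [0,0,0],
    [0,0,0],
    [0,0,0],
    [0,0,40],
    [0,0,80],
    [0,0,120],
    [0,-10,150],
    [0,-30,190],
    [0,-30,190],
    [0,-30,190]
  ],
  "rotation": [
    [0,0,0],
    [0,0,0],
    [0,0,0],
    [0,0,0],
    [0,0,0],
    [0,0,0],
    [0,0,0],
    [0,0,0],
    [0,0,0],
    [0,0,0],
    [0,0,0],
    [0,0,0],
    [0,0,0],
    [0,0,0],
    [0,0,0]
  ],
  "gripper": 0.85
}}

```text
clock: 11.05
position: [0.5349, -0.0907, 0.2032]
tool_rot: [[0.121, 0.993, 0.001], [0.993, -0.121, -0.0], [-0.0, 0.001, -1.0]]
force: [-0.1, -0.0, -0.4]
gripper_width: 0.0792
grasp_force: 0.0
```

Run:
```python
from h import *
s,im=snap('wrist','w4'); print(s['joints'].round(1), s['position'],s['gripper_width'],s['force'])
```

```text
[-12.3  -9.8 100.1   0.   89.6  -5.3] [ 0.53488904 -0.0906983   0.20316628] 0.07919929916888377 [-0.11825532 -0.03724982 -0.38803347]
```

View pics/w4.png

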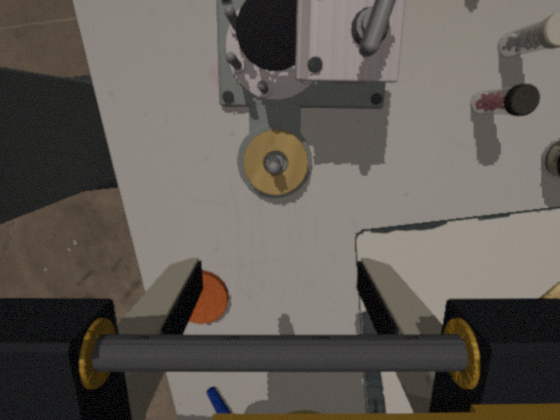

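The cover ring lies flat over the post at (275,162). Now the first disc: move above it and measure it by colour.

{"op": "servo_tool", "data": {
  "travel": [
    [-9,-9,0],
    [-18,-18,0],
    [-27,-27,0],
    [-36,-36,0],
    [-45,-45,0],
    [-54,-55,0],
    [-63,-65,0],
    [-72,-76,0],
    [-81,-87,0],
    [-90,-98,0],
    [-96,-106,-20],
    [-102,-111,-40],
    [-102,-111,-63],
    [-102,-111,-83],
    [-102,-111,-83],
    [-102,-111,-83]
  ],
  "rotation": [
    [0,0,0.14],
    [0,0,0.28],
    [0,0,0.42],
    [0,0,0.56],
    [0,0,0.7],
    [0,0,0.84],
    [0,0,0.98],
    [0,0,1.12],
    [0,0,1.26],
    [0,0,1.4],
    [0,0,1.5],
    [0,0,1.571],
    [0,0,1.571],
    [0,0,1.571],
    [0,0,1.571],
    [0,0,1.571]
  ],
  "gripper": 1
}}

```text
clock: 12.7
position: [0.4324, -0.201, 0.1192]
tool_rot: [[-0.993, 0.12, -0.001], [0.12, 0.993, 0.001], [0.001, 0.001, -1.0]]
force: [0.4, 0.3, -1.0]
gripper_width: 0.0932
grasp_force: 0.0
```

```bash
cat >> h.py <<'E'
def discs(f):
    g=cv2.imread(f'pics/{f}.png'); h=cv2.cvtColor(g,cv2.COLOR_BGR2HSV)
    m=cv2.inRange(h,(0,130,60),(10,255,255)); n,l,st,c=cv2.connectedComponentsWithStats(m)
    for i in range(1,n):
        if st[i,4]>300:
            cn=max(cv2.findContours((l==i).astype('uint8'),0,1)[0],key=cv2.contourArea)
            e=cv2.fitEllipse(cv2.convexHull(cn)); print(st[i],np.round(e[0],1),px2w(f,[e[0]],0.010).round(4))
E
python3 - <<'E'
from h import *
s,im=snap('wrist','w5'); print(s['joints'].round(1), s['position'],s['gripper_width'],s['force']); discs('w5')
E
```

```text
[ -28.   -16.3  113.4    0.    83.  -111.1] [ 0.43243672 -0.20097261  0.11923087] 0.09315278102175922 [ 0.35953269  0.31908811 -0.95545661]
[ 241  174   78   76 3671] [279.6 211.7] [[ 0.4311 -0.2003  0.01  ]]
```

{"op": "servo_tool", "data": {
  "travel": [
    [-1.4,0.7,-30],
    [-1.4,0.7,-65],
    [-1.4,0.7,-90],
    [-1.4,0.7,-105],
    [-1.4,0.7,-112],
    [-1.4,0.7,-115.5],
    [-1.4,0.7,-115.5],
    [-1.4,0.7,-115.5]
  ],
  "rotation": [
    [0,0,0],
    [0,0,0],
    [0,0,0],
    [0,0,0],
    [0,0,0],
    [0,0,0],
    [0,0,0],
    [0,0,0]
  ]
}}

```text
clock: 13.55
position: [0.4318, -0.201, 0.0052]
tool_rot: [[-0.993, 0.12, 0.001], [0.12, 0.993, -0.001], [-0.001, -0.001, -1.0]]
force: [-0.9, -0.1, -0.2]
gripper_width: 0.0932
grasp_force: 0.0
```

{"op": "servo_tool", "data": {
  "travel": [
    [0,0,0],
    [0,0,0],
    [0,0,0],
    [0,0,0],
    [0,0,0],
    [0,0,0],
    [0,0,0],
    [0,0,0],
    [0,0,0],
    [0,0,20],
    [0,0,60],
    [0,0,100],
    [0,0,135],
    [0,0,140],
    [0,0,140]
  ],
  "rotation": [
    [0,0,0],
    [0,0,0],
    [0,0,0],
    [0,0,0],
    [0,0,0],
    [0,0,0],
    [0,0,0],
    [0,0,0],
    [0,0,0],
    [0,0,0],
    [0,0,0],
    [0,0,0],
    [0,0,0],
    [0,0,0],
    [0,0,0]
  ],
  "gripper": 0.5
}}

```text
clock: 15.05
position: [0.4316, -0.2009, 0.1447]
tool_rot: [[-0.993, 0.12, 0.001], [0.12, 0.993, -0.001], [-0.001, -0.001, -1.0]]
force: [-0.9, -0.0, -1.9]
gripper_width: 0.0632
grasp_force: 30.0
```

{"op": "servo_tool", "data": {
  "travel": [
    [16,40,0],
    [32,80,0],
    [48,120,0],
    [64,160,0],
    [80,200,0],
    [90,230,0],
    [97,249,0],
    [97,249,0],
    [97,249,-20],
    [97,249,-30],
    [97,249,-30]
  ],
  "rotation": [
    [0,0,0],
    [0,0,0],
    [0,0,0],
    [0,0,0],
    [0,0,0],
    [0,0,0],
    [0,0,0],
    [0,0,0],
    [0,0,0],
    [0,0,0],
    [0,0,0]
  ]
}}

```text
clock: 16.15
position: [0.527, 0.0476, 0.1117]
tool_rot: [[-0.993, 0.121, -0.004], [0.121, 0.993, -0.0], [0.004, -0.001, -1.0]]
force: [-0.5, 0.1, -0.2]
gripper_width: 0.0629
grasp_force: 30.0
```

```bash
cat >> h.py <<'E'
def held(f,s,dz):
    g=cv2.imread(f'pics/{f}.png'); h=cv2.cvtColor(g,cv2.COLOR_BGR2HSV)
    m=cv2.inRange(h,(0,130,40),(12,255,255)); m[:, :150]=0; m[:,410:]=0
    n,l,st,c=cv2.connectedComponentsWithStats(m); i=1+np.argmax(st[1:,4])
    cn=max(cv2.findContours((l==i).astype('uint8'),0,1)[0],key=cv2.contourArea).reshape(-1,2)
    R=np.array(s['tool_rot']); P=(px2w(f,cn,s['position'][2]+dz)-s['position'])@R
    c,r=cv2.minEnclosingCircle(P[:,:2].astype('float32')); print(st[i],'tool xy',np.round(c,4),'r',round(r,4),'xspan',P[:,0].min().round(4),P[:,0].max().round(4)); 
    print('world',(s['position']+R@np.array([*c,0])).round(4))
E
python3 - <<'E'
from h import *
s,im=snap('wrist','w6'); print(s['position'],s['gripper_width'],s['grasp_force'],s['force']); held('w6',s,.0075)
E
```

```text
[0.52701504 0.04761132 0.11165758] 0.06292559743713039 29.99973088502884 [-0.45686838  0.10983752 -0.19072755]
[  215   212   131   123 12278] tool xy [0.0006 0.0003] r 0.0329 xspan -0.0319 0.0332
world [0.5265 0.048  0.1117]
```

View pics/w6.png

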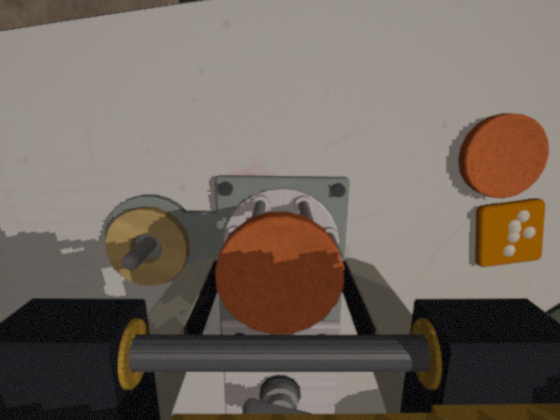

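The held disc is level and centred on the tool, just in front of the keeper lip. Next I press it down onto the follower.

{"op": "servo_tool", "data": {
  "travel": [
    [0,0,-8],
    [0,0,-14],
    [0,0,-18],
    [0,0,-21],
    [0,0,-24],
    [0,0,-27],
    [0,0,-30],
    [0,0,-32],
    [0,0,-32],
    [0,0,-32]
  ],
  "rotation": [
    [0,0,0],
    [0,0,0],
    [0,0,0],
    [0,0,0],
    [0,0,0],
    [0,0,0],
    [0,0,0],
    [0,0,0],
    [0,0,0],
    [0,0,0]
  ]
}}

```text
clock: 17.2
position: [0.5283, 0.0483, 0.0823]
tool_rot: [[-0.993, 0.121, 0.0], [0.121, 0.993, -0.0], [-0.0, -0.0, -1.0]]
force: [-2.0, -0.8, 3.3]
gripper_width: 0.0631
grasp_force: 30.0
```

Run:
```python
from h import *
s,im=snap('wrist','w7'); print(s['position'],s['gripper_width'],s['grasp_force'],s['force'],s['moment']); held('w7',s,.0075)
```

```text
[0.52833389 0.04829508 0.08228183] 0.06310775756254314 30.000732243061066 [-2.02637937 -0.82398651  3.34886225] [-0.09099489  0.39141816  0.0136214 ]
[  215   212   130   123 12388] tool xy [0.0005 0.0003] r 0.0331 xspan -0.032 0.0333
world [0.5279 0.0486 0.0823]
```

{"op": "servo_tool", "data": {
  "travel": [
    [0,0,-1],
    [2,-0.2,-1],
    [5,-0.6,-1],
    [8,-1,-1],
    [11,-1.4,-1],
    [14,-1.7,-1],
    [17,-2.1,-1],
    [20,-2.5,-1],
    [20,-2.5,-1]
  ],
  "rotation": [
    [0,0,0],
    [0,0,0],
    [0,0,0],
    [0,0,0],
    [0,0,0],
    [0,0,0],
    [0,0,0],
    [0,0,0],
    [0,0,0]
  ]
}}

```text
clock: 18.15
position: [0.5488, 0.0457, 0.0812]
tool_rot: [[-0.993, 0.121, 0.001], [0.121, 0.993, -0.0], [-0.001, 0.0, -1.0]]
force: [2.2, -0.0, 3.8]
gripper_width: 0.0631
grasp_force: 30.0
```

{"op": "servo_tool", "data": {
  "travel": [
    [0.7,0,0],
    [1.4,-0.1,0],
    [2,-0.2,0],
    [2,-0.2,0],
    [2,-0.2,0]
  ],
  "rotation": [
    [0,0,0],
    [0,0,0],
    [0,0,0],
    [0,0,0],
    [0,0,0]
  ]
}}

```text
clock: 18.65
position: [0.5503, 0.0456, 0.0812]
tool_rot: [[-0.993, 0.121, 0.0], [0.121, 0.993, 0.0], [-0.0, 0.0, -1.0]]
force: [-1.2, 0.2, 3.2]
gripper_width: 0.0629
grasp_force: 30.0
```

{"op": "servo_tool", "data": {
  "travel": [
    [0.7,0,0],
    [1.4,-0.1,0],
    [2,-0.2,0],
    [2,-0.2,0],
    [2,-0.2,0]
  ],
  "rotation": [
    [0,0,0],
    [0,0,0],
    [0,0,0],
    [0,0,0],
    [0,0,0]
  ]
}}

```text
clock: 19.15
position: [0.5517, 0.0455, 0.081]
tool_rot: [[-0.993, 0.121, -0.002], [0.121, 0.993, 0.0], [0.002, 0.0, -1.0]]
force: [-7.2, 1.8, 5.6]
gripper_width: 0.063
grasp_force: 30.0
```

{"op": "servo_tool", "data": {
  "travel": [
    [0,0,0],
    [0,0,0],
    [0,0,0],
    [0,0,0],
    [0,0,0],
    [0,0,0],
    [-5,0,30],
    [-8,0,70],
    [-10,20,90],
    [-20,60,90],
    [-30,100,90],
    [-42,140,80],
    [-51,174,60],
    [-51,177,40],
    [-51,177,40],
    [-51,177,40]
  ],
  "rotation": [
    [0,0,0],
    [0,0,0],
    [0,0,0],
    [0,0,0],
    [0,0,0],
    [0,0,0],
    [0,0,0],
    [0,0,0],
    [0,0,0],
    [0,0,0],
    [0,0,0],
    [0,0,0],
    [0,0,0],
    [0,0,0],
    [0,0,0],
    [0,0,0]
  ],
  "gripper": 1
}}

```text
clock: 20.75
position: [0.5013, 0.2221, 0.1215]
tool_rot: [[-0.993, 0.12, -0.0], [0.12, 0.993, -0.0], [0.0, -0.0, -1.0]]
force: [-0.2, 0.4, 0.4]
gripper_width: 0.0931
grasp_force: 0.0
```

Run:
```python
from h import *
s,im=snap('wrist','w8'); print(s['joints'].round(1),s['position'],s['gripper_width'],s['force']); discs('w8')
```

```text
[ 21.2  -6.8 105.1  -0.   81.7 -61.8] [0.50134679 0.22214982 0.12154012] 0.09308552548397488 [-0.15713955  0.4468901   0.40554149]
[ 402   65   85   88 4516] [443.6 108.2] [[0.4355 0.3544 0.01  ]]
[ 241  173   78   76 3642] [279.4 210.8] [[0.4999 0.2226 0.01  ]]
```

View pics/w8.png

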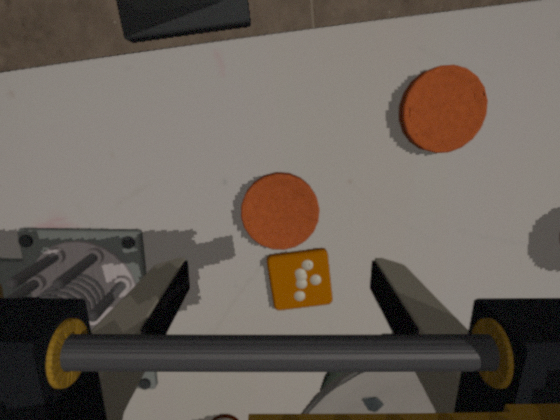

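Disc 2 is at (0.4999, 0.2226). The tile sits just behind it, clear of the fingers.

{"op": "servo_tool", "data": {
  "travel": [
    [-1.4,0.4,-30],
    [-1.4,0.4,-65],
    [-1.4,0.4,-90],
    [-1.4,0.4,-105],
    [-1.4,0.4,-113],
    [-1.4,0.4,-118],
    [-1.4,0.4,-118],
    [-1.4,0.4,-118]
  ],
  "rotation": [
    [0,0,0],
    [0,0,0],
    [0,0,0],
    [0,0,0],
    [0,0,0],
    [0,0,0],
    [0,0,0],
    [0,0,0]
  ]
}}

```text
clock: 21.6
position: [0.5004, 0.223, 0.0042]
tool_rot: [[-0.993, 0.121, 0.001], [0.121, 0.993, 0.0], [-0.001, 0.001, -1.0]]
force: [0.5, -0.2, 0.5]
gripper_width: 0.093
grasp_force: 0.0
```

{"op": "servo_tool", "data": {
  "travel": [
    [0,0,0],
    [0,0,0],
    [0,0,0],
    [0,0,0],
    [0,0,0],
    [0,0,0],
    [0,0,0],
    [0,0,0],
    [0,0,0],
    [0,0,20],
    [0,0,60],
    [0,0,100],
    [0,0,135],
    [0,0,140],
    [0,0,140]
  ],
  "rotation": [
    [0,0,0],
    [0,0,0],
    [0,0,0],
    [0,0,0],
    [0,0,0],
    [0,0,0],
    [0,0,0],
    [0,0,0],
    [0,0,0],
    [0,0,0],
    [0,0,0],
    [0,0,0],
    [0,0,0],
    [0,0,0],
    [0,0,0]
  ],
  "gripper": 0.5
}}

```text
clock: 23.1
position: [0.5002, 0.2229, 0.1437]
tool_rot: [[-0.993, 0.121, 0.001], [0.121, 0.993, 0.0], [-0.001, 0.001, -1.0]]
force: [0.4, -0.4, -2.0]
gripper_width: 0.0634
grasp_force: 30.0
```

{"op": "servo_tool", "data": {
  "travel": [
    [7,-40,0],
    [14,-80,0],
    [20,-120,0],
    [26,-155,0],
    [28,-174.5,0],
    [28,-174.5,0],
    [28,-174.5,-20],
    [28,-174.5,-30],
    [28,-174.5,-30],
    [28,-174.5,-30]
  ],
  "rotation": [
    [0,0,0],
    [0,0,0],
    [0,0,0],
    [0,0,0],
    [0,0,0],
    [0,0,0],
    [0,0,0],
    [0,0,0],
    [0,0,0],
    [0,0,0]
  ]
}}

```text
clock: 24.1
position: [0.5277, 0.0488, 0.1129]
tool_rot: [[-0.993, 0.12, -0.001], [0.12, 0.993, -0.0], [0.001, -0.0, -1.0]]
force: [0.3, -0.2, -1.2]
gripper_width: 0.0632
grasp_force: 30.0
```

Run:
```python
from h import *
s,im=snap('wrist','w9'); print(s['position'],s['gripper_width'],s['grasp_force'],s['force']); held('w9',s,.008)
a=cv2.imread('pics/w9.png')[150:420,130:430]; cv2.imwrite('pics/c9.png',cv2.resize(a,(600,540)))
```

```text
[0.52767892 0.04882037 0.11290613] 0.06321171243914292 29.999898970127106 [ 0.32370194 -0.23933946 -1.15500904]
[  214   213   131   122 12356] tool xy [0.0001 0.0002] r 0.0331 xspan -0.0317 0.0329
world [0.5276 0.049  0.1129]
```

View pics/c9.png

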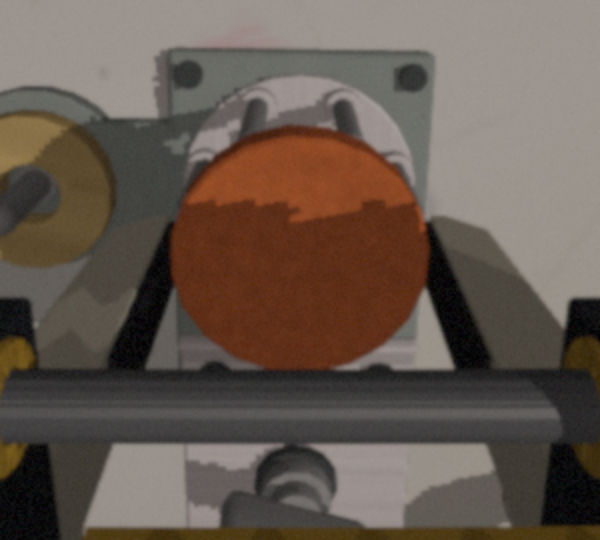

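{"op": "servo_tool", "data": {
  "travel": [
    [0,0,-8],
    [0,0,-14],
    [0,0,-18],
    [0,0,-20],
    [0,0,-22],
    [0,0,-24],
    [0,0,-26],
    [0,0,-28],
    [0,0,-30],
    [0,0,-32],
    [0,0,-32.5],
    [0,0,-32.5]
  ],
  "rotation": [
    [0,0,0],
    [0,0,0],
    [0,0,0],
    [0,0,0],
    [0,0,0],
    [0,0,0],
    [0,0,0],
    [0,0,0],
    [0,0,0],
    [0,0,0],
    [0,0,0],
    [0,0,0]
  ]
}}

```text
clock: 25.35
position: [0.5279, 0.0483, 0.0806]
tool_rot: [[-0.993, 0.121, 0.0], [0.121, 0.993, 0.0], [-0.0, 0.0, -1.0]]
force: [-2.6, -0.7, 3.3]
gripper_width: 0.0631
grasp_force: 30.0
```

Run:
```python
from h import *
s,im=snap('wrist','w10'); print(s['position'],s['gripper_width'],s['grasp_force'],s['force']); held('w10',s,.008)
a=cv2.imread('pics/w10.png')[150:420,130:430]; cv2.imwrite('pics/c10.png',cv2.resize(a,(600,540)))
```

```text
[0.52793432 0.04831411 0.08060231] 0.06308198359338944 30.0008824467659 [-2.61035308 -0.67764642  3.33062793]
[  215   213   130   123 13247] tool xy [-0.0043  0.0004] r 0.0374 xspan -0.0323 0.0329
world [0.5323 0.0482 0.0806]
```

{"op": "servo_tool", "data": {
  "travel": [
    [2,-0.2,0],
    [5,-0.6,0],
    [8,-1,0],
    [11,-1.4,0],
    [14,-1.7,0],
    [17,-2.1,0],
    [20,-2.5,0],
    [20,-2.5,0]
  ],
  "rotation": [
    [0,0,0],
    [0,0,0],
    [0,0,0],
    [0,0,0],
    [0,0,0],
    [0,0,0],
    [0,0,0],
    [0,0,0]
  ]
}}

```text
clock: 26.2
position: [0.5484, 0.0457, 0.0807]
tool_rot: [[-0.993, 0.121, 0.001], [0.121, 0.993, -0.0], [-0.001, 0.0, -1.0]]
force: [0.3, 0.5, 3.3]
gripper_width: 0.0633
grasp_force: 30.0
```

{"op": "servo_tool", "data": {
  "travel": [
    [0.7,0,0],
    [1.4,-0.1,0],
    [2,-0.2,0],
    [2.7,-0.3,0],
    [3.3,-0.4,0],
    [3.3,-0.4,0],
    [3.3,-0.4,0]
  ],
  "rotation": [
    [0,0,0],
    [0,0,0],
    [0,0,0],
    [0,0,0],
    [0,0,0],
    [0,0,0],
    [0,0,0]
  ]
}}

```text
clock: 26.9
position: [0.551, 0.0455, 0.0806]
tool_rot: [[-0.993, 0.121, -0.0], [0.121, 0.993, 0.0], [0.0, 0.0, -1.0]]
force: [-6.0, 0.6, 5.4]
gripper_width: 0.063
grasp_force: 30.0
```

{"op": "servo_tool", "data": {
  "travel": [
    [0,0,0],
    [0,0,0],
    [0,0,0],
    [0,0,0],
    [0,0,0],
    [0,0,0],
    [-3,0,30],
    [-6,0,70],
    [-10,20,90],
    [-22,60,90],
    [-36,100,90],
    [-50,140,90],
    [-65,180,90],
    [-80,220,90],
    [-95,260,80],
    [-108,295,60],
    [-115.5,309,40],
    [-115.5,309,40],
    [-115.5,309,40]
  ],
  "rotation": [
    [0,0,0],
    [0,0,0],
    [0,0,0],
    [0,0,0],
    [0,0,0],
    [0,0,0],
    [0,0,0],
    [0,0,0],
    [0,0,0],
    [0,0,0],
    [0,0,0],
    [0,0,0],
    [0,0,0],
    [0,0,0],
    [0,0,0],
    [0,0,0],
    [0,0,0],
    [0,0,0],
    [0,0,0]
  ],
  "gripper": 1
}}

```text
clock: 28.8
position: [0.4357, 0.3542, 0.1208]
tool_rot: [[-0.993, 0.12, -0.0], [0.12, 0.993, -0.001], [0.0, -0.001, -1.0]]
force: [0.5, -0.4, 0.4]
gripper_width: 0.0933
grasp_force: 0.0
```

Run:
```python
from h import *
s,im=snap('wrist','w11'); print(s['joints'].round(1),s['position'],s['gripper_width'],s['force']); discs('w11')
```

```text
[ 36.5  -5.  103.5  -0.   81.5 -46.6] [0.4356709  0.35423479 0.12081376] 0.09334868029409087 [ 0.4719341  -0.35749835  0.35972112]
[ 241  175   78   76 3650] [279.8 212.4] [[0.4355 0.3548 0.01  ]]
```

{"op": "servo_tool", "data": {
  "travel": [
    [-0.5,0.3,-30],
    [-0.5,0.3,-65],
    [-0.5,0.3,-90],
    [-0.5,0.3,-105],
    [-0.5,0.3,-112],
    [-0.5,0.3,-117],
    [-0.5,0.3,-117],
    [-0.5,0.3,-117]
  ],
  "rotation": [
    [0,0,0],
    [0,0,0],
    [0,0,0],
    [0,0,0],
    [0,0,0],
    [0,0,0],
    [0,0,0],
    [0,0,0]
  ]
}}

```text
clock: 29.65
position: [0.4357, 0.355, 0.0047]
tool_rot: [[-0.993, 0.121, 0.001], [0.121, 0.993, 0.001], [-0.001, 0.001, -1.0]]
force: [0.3, 0.3, -0.3]
gripper_width: 0.093
grasp_force: 0.0
```

{"op": "servo_tool", "data": {
  "travel": [
    [0,0,0],
    [0,0,0],
    [0,0,0],
    [0,0,0],
    [0,0,0],
    [0,0,0],
    [0,0,0],
    [0,0,0],
    [0,0,0],
    [0,0,20],
    [0,0,60],
    [0,0,100],
    [0,0,135],
    [0,0,140],
    [0,0,140]
  ],
  "rotation": [
    [0,0,0],
    [0,0,0],
    [0,0,0],
    [0,0,0],
    [0,0,0],
    [0,0,0],
    [0,0,0],
    [0,0,0],
    [0,0,0],
    [0,0,0],
    [0,0,0],
    [0,0,0],
    [0,0,0],
    [0,0,0],
    [0,0,0]
  ],
  "gripper": 0.5
}}

```text
clock: 31.15
position: [0.4355, 0.3549, 0.1443]
tool_rot: [[-0.993, 0.121, 0.001], [0.121, 0.993, 0.001], [-0.001, 0.001, -1.0]]
force: [-1.0, -0.0, -1.8]
gripper_width: 0.063
grasp_force: 30.0
```

{"op": "servo_tool", "data": {
  "travel": [
    [12,-40,0],
    [24,-80,0],
    [36,-120,0],
    [48,-160,0],
    [60,-200,0],
    [73,-240,0],
    [85,-280,0],
    [92,-300,0],
    [92.5,-306.5,0],
    [92.5,-306.5,0],
    [92.5,-306.5,-20],
    [92.5,-306.5,-31],
    [92.5,-306.5,-31],
    [92.5,-306.5,-31]
  ],
  "rotation": [
    [0,0,0],
    [0,0,0],
    [0,0,0],
    [0,0,0],
    [0,0,0],
    [0,0,0],
    [0,0,0],
    [0,0,0],
    [0,0,0],
    [0,0,0],
    [0,0,0],
    [0,0,0],
    [0,0,0],
    [0,0,0]
  ]
}}

```text
clock: 32.55
position: [0.5275, 0.0488, 0.1127]
tool_rot: [[-0.993, 0.12, -0.001], [0.12, 0.993, 0.0], [0.001, -0.0, -1.0]]
force: [0.2, -0.1, -0.5]
gripper_width: 0.0633
grasp_force: 30.0
```

Run:
```python
from h import *
s,im=snap('wrist','w12'); print(s['position'],s['gripper_width'],s['grasp_force'],s['force']); held('w12',s,.0075)
```

```text
[0.52747299 0.04884379 0.11267808] 0.06328659005520891 29.999877512454987 [ 0.23289556 -0.09847625 -0.47414538]
[  215   213   130   122 12290] tool xy [-0.0001  0.0005] r 0.0329 xspan -0.032 0.0328
world [0.5276 0.0493 0.1127]
```

View pics/w12.png

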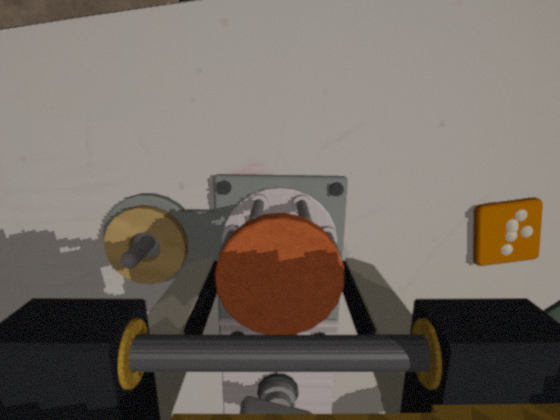

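The third disc is level and centred in the grip, and the cover is still on its post. Now press it down.

{"op": "servo_tool", "data": {
  "travel": [
    [0,0,-8],
    [0,0,-14],
    [0,0,-18],
    [0,0,-20],
    [0,0,-22],
    [0,0,-24],
    [0,0,-26],
    [0,0,-28],
    [0,0,-30],
    [0,0,-31.7],
    [0,0,-31.7],
    [0,0,-31.7]
  ],
  "rotation": [
    [0,0,0],
    [0,0,0],
    [0,0,0],
    [0,0,0],
    [0,0,0],
    [0,0,0],
    [0,0,0],
    [0,0,0],
    [0,0,0],
    [0,0,0],
    [0,0,0],
    [0,0,0]
  ]
}}

```text
clock: 33.8
position: [0.5277, 0.0482, 0.0809]
tool_rot: [[-0.993, 0.121, 0.0], [0.121, 0.993, -0.0], [-0.0, -0.0, -1.0]]
force: [-3.1, -0.4, 4.6]
gripper_width: 0.063
grasp_force: 30.0
```

Run:
```python
from h import *
s,im=snap('wrist','w13'); print(s['position'],s['gripper_width'],s['grasp_force'],s['force']); held('w13',s,.0075)
```

```text
[0.52769493 0.04819492 0.08093425] 0.06297050980292648 30.000705420970917 [-3.13487297 -0.38704609  4.61817783]
[  214   214   131   122 13161] tool xy [-0.0046  0.0006] r 0.0374 xspan -0.0326 0.0323
world [0.5324 0.0483 0.0809]
```

{"op": "servo_tool", "data": {
  "travel": [
    [2,-0.2,0],
    [5,-0.6,0],
    [8,-1,0],
    [11,-1.4,0],
    [14,-1.7,0],
    [17,-2.1,0],
    [20,-2.5,0],
    [20,-2.5,0]
  ],
  "rotation": [
    [0,0,0],
    [0,0,0],
    [0,0,0],
    [0,0,0],
    [0,0,0],
    [0,0,0],
    [0,0,0],
    [0,0,0]
  ]
}}

```text
clock: 34.65
position: [0.5482, 0.0456, 0.081]
tool_rot: [[-0.993, 0.121, 0.0], [0.121, 0.993, -0.0], [-0.0, -0.0, -1.0]]
force: [-0.1, 0.6, 4.0]
gripper_width: 0.063
grasp_force: 30.0
```

{"op": "servo_tool", "data": {
  "travel": [
    [0.7,0,0],
    [1.4,-0.1,0],
    [2,-0.2,0],
    [2.7,-0.3,0],
    [3.6,-0.4,0],
    [3.6,-0.4,0],
    [3.6,-0.4,0]
  ],
  "rotation": [
    [0,0,0],
    [0,0,0],
    [0,0,0],
    [0,0,0],
    [0,0,0],
    [0,0,0],
    [0,0,0]
  ]
}}

```text
clock: 35.35
position: [0.5507, 0.0454, 0.0808]
tool_rot: [[-0.993, 0.121, -0.001], [0.121, 0.993, 0.0], [0.001, -0.0, -1.0]]
force: [-7.7, 1.6, 4.9]
gripper_width: 0.0631
grasp_force: 30.0
```

{"op": "servo_tool", "data": {
  "travel": [
    [0,0,0],
    [0,0,0],
    [0,0,0],
    [0,0,0],
    [0,0,0],
    [0,0,0],
    [-3,0,30],
    [-10,0,70],
    [-25,0,110],
    [-40,0,150],
    [-50,0,190],
    [-50,0,220],
    [-50,0,220],
    [-50,0,220]
  ],
  "rotation": [
    [0,0,0],
    [0,0,0],
    [0,0,0],
    [0,0,0],
    [0,0,0],
    [0,0,0],
    [0,0,0],
    [0,0,0],
    [0,0,0],
    [0,0,0],
    [0,0,0],
    [0,0,0],
    [0,0,0],
    [0,0,0]
  ],
  "gripper": 1
}}

```text
clock: 36.75
position: [0.5014, 0.0453, 0.301]
tool_rot: [[-0.993, 0.121, 0.001], [0.121, 0.993, 0.0], [-0.001, 0.0, -1.0]]
force: [0.4, 0.6, -0.3]
gripper_width: 0.0929
grasp_force: 0.0
```

Run:
```python
from h import *
s,im=snap('wrist','w14'); print(s['joints'].round(1),s['position'],s['force']); discs('w14')
a=cv2.imread('pics/w14.png')[170:340,190:390]; cv2.imwrite('pics/c14.png',cv2.resize(a,(700,595),interpolation=cv2.INTER_CUBIC))
```

```text
[  2.3 -15.5  95.9  -0.   99.5 -80.8] [0.50136703 0.0453145  0.30095254] [ 0.37060155  0.57320173 -0.29422222]
[ 257  199   56   46 1693] [284.5 229.3] [[0.5753 0.0437 0.01  ]]
```

View pics/c14.png

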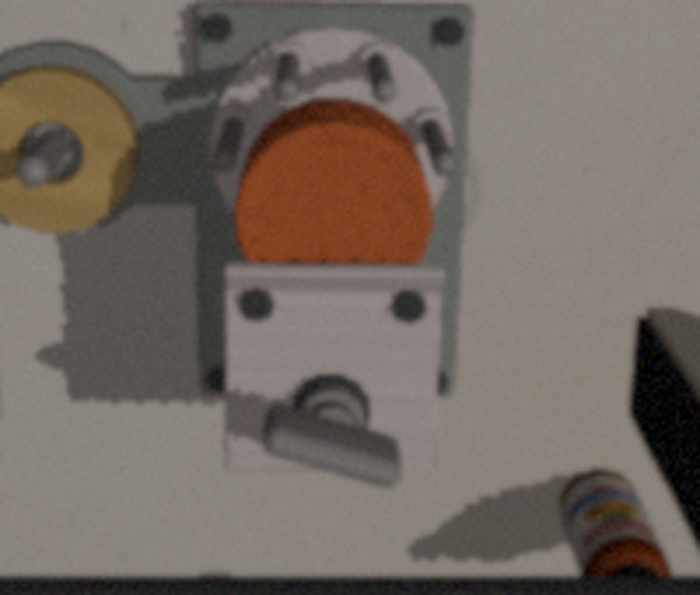

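All three discs are stacked under the keeper; the top one is at crop (333,205). The wing runs from crop (275,430) to (395,468).

Run:
```python
from h import *
f=lambda p,z: px2w('w14',np.array(p)/3.5+[190,170],z)[:,:2]
W=f([[274,432],[396,468]],.130);d=W[1]-W[0];print(W.round(4),W.mean(0).round(4),np.degrees(np.arctan2(d[1],d[0])),np.linalg.norm(d))
print('hub',f([[332,412]],.106).round(4),'disc y',f([[235,205],[432,205]],.09).round(4))
xd=np.array([.9924,-.1232]); S=np.array([.549,.046]); print('screw',S+.066*xd)
```

```text
[[0.6046 0.0213]
 [0.6211 0.0566]] [0.6129 0.039 ] 64.86929143978335 0.039013965769337355
hub [[0.6125 0.0384]] disc y [[0.5445 0.0154]
 [0.552  0.0777]]
screw [0.6144984 0.0378688]
```

{"op": "servo_tool", "data": {
  "travel": [
    [12,-1,0],
    [24,-2,0],
    [36,-3,0],
    [50,-4,0],
    [64,-5,0],
    [78,-6,-20],
    [92,-7,-40],
    [106,-7.3,-60],
    [112.6,-7.3,-90],
    [112.6,-7.3,-110],
    [112.6,-7.3,-110],
    [112.6,-7.3,-110]
  ],
  "rotation": [
    [0,0,0.13],
    [0,0,0.27],
    [0,0,0.41],
    [0,0,0.55],
    [0,0,0.69],
    [0,0,0.83],
    [0,0,0.97],
    [0,0,1.11],
    [0,0,1.253],
    [0,0,1.253],
    [0,0,1.253],
    [0,0,1.253]
  ],
  "gripper": 0.5
}}

```text
clock: 38.0
position: [0.6136, 0.038, 0.1904]
tool_rot: [[-0.425, -0.905, -0.002], [-0.905, 0.425, -0.0], [0.001, 0.001, -1.0]]
force: [0.7, -0.2, 0.7]
gripper_width: 0.0464
grasp_force: 0.0
```

Run:
```python
from h import *
s,im=snap('wrist','w15'); print(s['joints'].round(1),s['position'],s['gripper_width'],s['force'],s['moment'])
```

```text
[   1.2   -0.3   92.4   -0.    87.9 -153.7] [0.613556   0.03798401 0.19042142] 0.04642730339411456 [ 0.72884755 -0.23834152  0.65322596] [0.09359572 0.06324686 0.03037987]
```

View pics/w15.png

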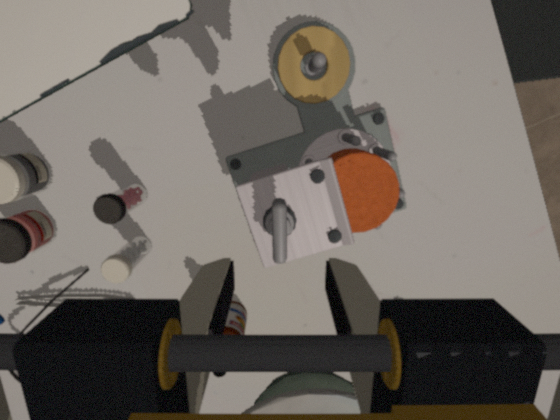

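The wing is upright in the view, at x about 280 midway between the fingers (top edge from 205 to 258). Descend and grip it.

{"op": "servo_tool", "data": {
  "travel": [
    [0.4,0,-25],
    [0.4,0,-45],
    [0.4,0,-60],
    [0.4,0,-70],
    [0.4,0,-76],
    [0.4,0,-76],
    [0.4,0,-76]
  ],
  "rotation": [
    [0,0,0],
    [0,0,0],
    [0,0,0],
    [0,0,0],
    [0,0,0],
    [0,0,0],
    [0,0,0]
  ]
}}

```text
clock: 38.75
position: [0.6146, 0.038, 0.1158]
tool_rot: [[-0.425, -0.905, 0.001], [-0.905, 0.425, 0.0], [-0.0, -0.001, -1.0]]
force: [-0.4, -0.6, -0.6]
gripper_width: 0.0467
grasp_force: 0.0
```

{"op": "servo_tool", "data": {
  "travel": [
    [0,0,0],
    [0,0,0],
    [0,0,0],
    [0,0,0],
    [0,0,0],
    [0,0,0],
    [0,0,0],
    [0,0,0],
    [0,0,0],
    [0,0,0]
  ],
  "rotation": [
    [0,0,0],
    [0,0,0],
    [0,0,0],
    [0,0,0],
    [0,0,0],
    [0,0,0],
    [0,0,0],
    [0,0,0],
    [0,0,0],
    [0,0,0]
  ],
  "gripper": 0
}}

```text
clock: 39.75
position: [0.6138, 0.0382, 0.115]
tool_rot: [[-0.425, -0.905, -0.001], [-0.905, 0.425, 0.0], [0.0, 0.001, -1.0]]
force: [-5.5, 2.1, 3.0]
gripper_width: 0.0099
grasp_force: 30.0
```

Run:
```python
from h import *
s=get_state(); print(s['joints'].round(1),s['position'],s['gripper_width'],s['force'],s['moment'])
```

```text
[   1.2    1.9   97.3    0.    80.8 -153.7] [0.61383045 0.03824899 0.11501095] 0.009932780612464692 [-5.46694619  2.13912948  3.00549668] [0.39732697 0.94553026 0.01431782]
```

{"op": "servo_tool", "data": {
  "travel": [
    [-0.5,0.2,0],
    [-0.5,0.2,0],
    [-0.5,0.2,0],
    [-0.5,0.2,0],
    [-0.5,0.2,0],
    [-0.5,0.2,0],
    [-0.5,0.2,0],
    [-0.5,0.2,0],
    [-0.5,0.2,0],
    [-0.5,0.2,0],
    [-0.5,0.2,0],
    [-0.5,0.2,0],
    [-0.5,0.2,0],
    [-0.5,0.2,0],
    [-0.5,0.2,0],
    [-0.5,0.2,0],
    [-0.5,0.2,0]
  ],
  "rotation": [
    [0,0,-0.1],
    [0,0,-0.2],
    [0,0,-0.3],
    [0,0,-0.4],
    [0,0,-0.5],
    [0,0,-0.6],
    [0,0,-0.7],
    [0,0,-0.8],
    [0,0,-0.9],
    [0,0,-1.0],
    [0,0,-1.1],
    [0,0,-1.2],
    [0,0,-1.3],
    [0,0,-1.4],
    [0,0,-1.5],
    [0,0,-1.6],
    [0,0,-1.6]
  ]
}}

```text
clock: 41.45
position: [0.6142, 0.037, 0.115]
tool_rot: [[-0.891, 0.455, 0.001], [0.455, 0.891, -0.002], [-0.002, -0.002, -1.0]]
force: [4.9, -9.6, -0.9]
gripper_width: 0.0093
grasp_force: 30.0
```

Run:
```python
from h import *
s=get_state(); R=s['tool_rot'];print('yaw',np.degrees(np.arctan2(R[1,1],R[0,1])),s['joints'].round(1),s['position'],s['gripper_width'],s['grasp_force'],s['force'],s['moment'])
```

```text
yaw 62.94528321381497 [  1.1   1.9  97.3  -0.1  80.7 -61.8] [0.6141624  0.03697117 0.11503194] 0.009281143472987856 30.006026923656464 [ 4.90263468 -9.62203607 -0.88153597] [-1.67649709 -0.60740328 -0.03725413]
```

{"op": "servo_tool", "data": {
  "travel": [
    [0.5,-0.9,0],
    [0.5,-0.9,0],
    [0.5,-0.9,0],
    [0.5,-0.9,0],
    [0.5,-0.9,0],
    [0.5,-0.9,0],
    [0.5,-0.9,0]
  ],
  "rotation": [
    [0,0,0],
    [0,0,-0.07],
    [0,0,-0.14],
    [0,0,-0.21],
    [0,0,-0.28],
    [0,0,-0.35],
    [0,0,-0.35]
  ]
}}

```text
clock: 42.15
position: [0.6141, 0.0366, 0.115]
tool_rot: [[-0.682, 0.732, -0.001], [0.732, 0.682, -0.001], [-0.001, -0.001, -1.0]]
force: [-3.9, -5.6, 1.2]
gripper_width: 0.0098
grasp_force: 30.0
```

```bash
cat > m.py <<'E'
from h import *
s=get_state(); R=s['tool_rot'];print('yaw',np.degrees(np.arctan2(R[1,1],R[0,1])),s['joints'][5].round(1),s['position'],s['gripper_width'],s['grasp_force'],s['force'].round(2),s['moment'].round(3),s['effort'][5])
E
python3 m.py
```

```text
yaw 42.98133324408161 -41.9 [0.6140675  0.03661782 0.11501763] 0.009836162662588369 30.00628888607025 [-3.92 -5.57  1.18] [-1.07   0.476 -0.054] 1.466970294713974
```

{"op": "servo_tool", "data": {
  "travel": [
    [-0.2,-0.3,0],
    [-0.2,-0.3,0],
    [-0.2,-0.3,0],
    [-0.2,-0.3,0],
    [-0.2,-0.3,0]
  ],
  "rotation": [
    [0,0,-0.05],
    [0,0,-0.1],
    [0,0,-0.15],
    [0,0,-0.2],
    [0,0,-0.2]
  ]
}}

```text
clock: 42.65
position: [0.6139, 0.0365, 0.115]
tool_rot: [[-0.524, 0.852, -0.0], [0.852, 0.524, -0.001], [-0.001, -0.001, -1.0]]
force: [-1.4, -5.0, 1.8]
gripper_width: 0.01
grasp_force: 30.1
```

```bash
python3 m.py
```

```text
yaw 31.612839890018794 -30.6 [0.61392868 0.03651201 0.11503046] 0.010038195020009886 30.098567605018616 [-1.4  -4.98  1.81] [-1.014  0.504  0.315] 1.4890294522047043
```

{"op": "servo_tool", "data": {
  "travel": [
    [0,0,0],
    [0,0,0],
    [0,0,0]
  ],
  "rotation": [
    [0,0,-0.05],
    [0,0,-0.08],
    [0,0,-0.08]
  ]
}}

```text
clock: 42.95
position: [0.6139, 0.0365, 0.115]
tool_rot: [[-0.456, 0.89, -0.0], [0.89, 0.456, -0.001], [-0.001, -0.001, -1.0]]
force: [-1.9, -5.0, 1.8]
gripper_width: 0.0106
grasp_force: 32.3
```

```bash
python3 m.py
```

```text
yaw 27.097888093518797 -26.0 [0.61393362 0.03650783 0.11503961] 0.010557111540380266 32.2917245188728 [-1.92 -5.01  1.83] [-1.013  0.481  0.656] 1.3287197425961494
```

The screw has bottomed: the moment jumped to 0.66 N·m, and the stop is at tool yaw of about 33°. Back it off a quarter turn, to a yaw of about 123°.

{"op": "servo_tool", "data": {
  "travel": [
    [0,0,0],
    [0,0,0],
    [0,0,0],
    [0,0,0],
    [0,0.2,0],
    [0,0.4,0],
    [0,0.4,0],
    [0,0.6,0],
    [0,0.6,0],
    [0,0.8,0],
    [0,0.8,0],
    [0,1,0],
    [0,1,0],
    [0,1,0],
    [0,1,0],
    [0,1,0],
    [0,1,0],
    [0,1,0],
    [0,1,0]
  ],
  "rotation": [
    [0,0,0.1],
    [0,0,0.2],
    [0,0,0.3],
    [0,0,0.4],
    [0,0,0.5],
    [0,0,0.6],
    [0,0,0.7],
    [0,0,0.8],
    [0,0,0.9],
    [0,0,1.0],
    [0,0,1.1],
    [0,0,1.2],
    [0,0,1.3],
    [0,0,1.4],
    [0,0,1.5],
    [0,0,1.6],
    [0,0,1.67],
    [0,0,1.67],
    [0,0,1.67]
  ]
}}

```text
clock: 44.85
position: [0.6142, 0.0379, 0.115]
tool_rot: [[-0.842, -0.54, 0.0], [-0.54, 0.842, -0.0], [-0.0, -0.0, -1.0]]
force: [1.6, -1.8, 0.9]
gripper_width: 0.0097
grasp_force: 30.0
```

```bash
python3 m.py
```

```text
yaw 122.67830894591027 -121.5 [0.61419501 0.03791515 0.11504249] 0.009742929507952542 29.995129108428955 [ 1.63 -1.8   0.91] [-0.411 -0.26   0.049] -0.2559923194348812
```

{"op": "servo_tool", "data": {
  "travel": [
    [0,0,0],
    [0,0,0],
    [0,0,0],
    [0,0,0],
    [0,0,0],
    [0,0,30],
    [0,0,70],
    [-20,0,110],
    [-60,3,150],
    [-100,6,186],
    [-112.8,7.4,186],
    [-112.8,7.4,186],
    [-112.8,7.4,186],
    [-112.8,7.4,186],
    [-112.8,7.4,186]
  ],
  "rotation": [
    [0,0,0],
    [0,0,0],
    [0,0,0],
    [0,0,0],
    [0,0,0],
    [0,0,0],
    [0,0,0],
    [0,0,-0.14],
    [0,0,-0.28],
    [0,0,-0.42],
    [0,0,-0.56],
    [0,0,-0.69],
    [0,0,-0.69],
    [0,0,-0.69],
    [0,0,-0.69]
  ],
  "gripper": 0.5
}}

```text
clock: 46.35
position: [0.5015, 0.0453, 0.3004]
tool_rot: [[-0.993, 0.114, -0.001], [0.114, 0.993, -0.0], [0.001, -0.0, -1.0]]
force: [-0.3, -0.3, 0.4]
gripper_width: 0.0468
grasp_force: 0.0
```

Run:
```python
from h import *
s,im=snap('wrist','w16'); print(s['position'],s['gripper_width'],s['clock']); 
discs('w14');discs('w16')
# wing: pixels darker than keeper plate, near the wing, above hub
for f in('w14','w16'):
    g=cv2.imread(f'pics/{f}.png',0); q=g[268:318,250:330]; print(f); 
    for r in q[::3,::2]: print(''.join(' .:-=+*#%@'[::-1][min(9,int(v)//22)] for v in r))
```

```text
[0.50148799 0.04534735 0.30036342] 0.0468159001156902 46.35
[ 257  199   56   46 1693] [284.5 229.3] [[0.5753 0.0437 0.01  ]]
[ 257  199   56   47 1728] [284.3 227.5] [[0.5721 0.0442 0.01  ]]
w14
##+-------=-=---------=---=-=--==++=---=
##+-----------------------------=++=----
##*-------------=-==--------=---=++=----
%%*----------==****+=-----------=#+==---
%%*==------=+#%%#####*=---------=#+=-=--
****++++===+#%#+++++*#*=--------===---==
==+******###%#*##***++*=----------=-=-==
--+*++**########**++++*=---------------=
--++****##****#######**==----=--------=-
--====+**+++++******###*#*+==-===---=---
--==---=*++++++++++********=----==-=-=-=
--==-----===+++++++++++++**+--=-==-=----
--==============+++++++++++=---====-=-==
==---=----------=--===+++++=----=--=-==-
-------------=----=-----===-=-=------===
-------=-------=------==---=----==-===+*
---------=---=------=-----=-=---=-==+***
w16
##=------------------------------++=-=#@
##=------------------------------++--=#@
##=------------------------------++--=%@
%%++++++=----===*++=------------=*+--=%@
%%*+++++++=+**#######=----------=#+--=@@
**+++++++*###***++++*#=---------=+=--=%@
--+++++++*##*******++**--------------=@@
--+++++++**++=+***++++*--------------=%@
--==++++++**+==++**+++=---------------*@
--=-=+++++++*+==++**+=----------------+@
--=---=+++++**++=++**+=---------------=%
--=---=+++++++**+==+***=---------------*
--=-----==++++++++===+**=--------------=
-----------------=++==+*+---------------
------------------=++==++---------------
-------------------=++===-------------++
---------------------===-----------=+++*
```

Run:
```python
from h import *
snap('top','top1')
for f in('top0','top1'):
    h=cv2.cvtColor(cv2.imread(f'pics/{f}.png'),cv2.COLOR_BGR2HSV); m=cv2.inRange(h,(3,120,60),(12,255,255))
    n,l,st,c=cv2.connectedComponentsWithStats(m); print(f,[(st[i,4],c[i].round()) for i in range(1,n) if st[i,4]>40])
print(close_job())
```

```text
top0 [(np.int32(326), array([202., 234.])), (np.int32(326), array([157., 254.])), (np.int32(329), array([341., 259.]))]
top1 []
the job is handed in; nothing more can be done
None
```

The job is handed in, but the hand-in call returned no verdict, so I can't confirm it passed. The cover ring is over its post and all three discs are loaded home under the keeper. The thumbscrew was turned until it bottomed and then backed off about 1.57 rad, judged from the tool's turn. No discs showed in the last top picture, and the run took about 46 s.

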